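# Turn the potting caddy's flap over to the other bay

## Robot

A 7-joint arm with a two-finger parallel gripper is mounted at the origin on the work surface. World frame = base frame: x ahead of the robot, y to its left, z up, the work surface at z = 0. Lengths are in m, angles in rad, forces in N, time in s.
With the tool pointing down it reaches from about 0.425 to 0.925 m from the base axis. Payload 6.8 kg.
Tool frame: the origin (TCP) lies on the centre line of the jaws, within the pads' length; the fingertips stand 14 mm ahead of it and the grasp point (between the pads) lies 5 mm behind it (bot.finger_overhang is the distance from the TCP to the fingertips, in m); z points along the fingers, y is the line along which they close (so a half turn about z gives the same grasp; the last joint's range is limited). The gripper opens to 85 mm and grips with 20 to 120 N. Pads are 22 mm wide; open, the fingers measure 114 mm over their backs; the gripper's body (76 mm by 85 mm) begins 54 mm behind the grasp point. The pads swing forward as they close: fully open they stand 13 mm farther back than shut.
Start: joints at [-1.362, 0.477, 0.022, 1.555, -0.011, 1.109, -0.083], TCP at [0.21, 0.641, 0.245] pointing down, gripper open.
Joint ranges: [-2.96, 2.96], [-0.34, 2.1], [-1.41, 1.46], [0.24, 2.44], [-1.37, 4.51], [0.17, 1.92], [-2.96, 2.96]. Speed limits (rad/s): [2.39, 2.39, 3.14, 3.14, 3.14, 3.14, 3.14].

## Interface

Orientations are given as a unit quaternion [w, x, y, z].
In Python, from station import bot gives the robot as it stands.
- The arm moves only by the shell command python3 -m inch 'ROWS' [OPENING] [FORCE]. ROWS is JSON, a list of rows, each a list of 4 numbers: the shift along the tool's x, y, z in m, then the turn about the tool's z in degrees. A call has 1 to 12 rows; each row shifts and turns the commanded pose from where the row before left it, along the tool's axes as they then stand; what a row does not reach is not made up. A row lasts 1/10 s, in which the tool goes at most 50 mm and 8.59 degrees, less where a joint would pass 70% of its speed; a pose out of reach is approached as far as the arm can. A call is refused whole if a number of a shift passes 0.05 or a number of a turn 8.59, either way. A call with a gripper value outside its range is refused whole. OPENING is the finger opening in m, from 0 to 0.0854, set as the call begins (- or left out, the last holds). The fingers move at their own pace and stop on an object; FORCE is the grip in N (left out, the last holds). Time passes only in rows, so rows that do not move let the fingers close. It gives the time, the measured TCP pose, the force, the opening and the grip force at its end, in the units of the state.
- bot.get_obs(): the state, without advancing time (a new reading comes with each control period).
- bot.read_camera(name): name is "side" or "top" or "wrist"; returns a dict with "color" (400x640x3 uint8, red, green, blue), "mtx" (3x3 intrinsics, pixels), "world_from_camera" (4x4, takes a point from camera to world coordinates); the wrist camera has in their place "hand_eye" (4x4, takes a point from camera to tool coordinates, whose origin is the TCP and whose axes are the flange's). Camera axes: x right, y up, looking along -z (the intrinsics and any distortion apply to the point x, -y, -z); pixel columns grow to the right and rows downward; lengths in m; the calibration is good to about 2 mm. A picture is of the moment at which its call begins: read the wrist's pose just before it. There is no depth.
- bot.hand_in(): hands the job in; it is judged then, once.
The state is a dict: "t": time; "q": joint angles; "joint_vel": joint speeds; "joint_torque": joint torques, N m; "eef_pos": TCP position; "tool_rot": TCP orientation; "contact_force": force on the tool from outside, world axes, zero at the start; "torque": the same for the moment, N m; "gripper_width": opening from 0.0 (shut) to 1.0 (fully open); "grasp_force": force on a finger pad.
Only numpy, scipy, OpenCV 4.12 (cv2) and the standard library are available. Lean on these libraries where they do the work, as an engineer would, in place of code of your own. Each camera call takes 0.05 s, during which the arm holds its last target. There are 200 camera calls.

## Task

The pots are under the flap of the wooden potting caddy: push the flap up by its red tab with a fingertip, turn it over its spine and press it down until it lies flat on the other bay. Use only the fingertips or the outside of the fingers: do not pinch the flap, handle it gently without slamming it, leave the trowel, cultivator, saucer and sprayer alone, and finish with the robot clear of everything.

Things in the scene. Friction and masses are not known exactly. Their poses are not given: they have to be found in the camera images.
- caddy: Open wooden box with two bays, screwed to the bench: 210 mm along its x, 280 mm along its y, 90 mm high, walls 8 mm. Origin: centre of its underside, z up. A wall along its x axis at y = 0 parts the bays and carries the spine. The +y bay (three small terracotta pots) is covered at the start, the -y bay (plastic plant labels) is open. Nothing in the bays reaches the rim.
- flap (a joint): Angle of the flap about the spine, rad: 0 = flat on the caddy's +y bay, 1.57 = upright, 3.14 = flat on the -y bay (stops at both ends). Starts flat or up to 0.5 rad ajar. The stiff hinge (0.15 N m) holds the flap at any angle it is left at; it does not fall, and 1 to 2 N at the tab turns it.
- spine (a point): Middle of the flap's hinge axis, 93 mm above the bench over the caddy's origin; the axis runs along the caddy's x. The flap is a rigid wooden board, 6 mm thick (centred on the axis), about 0.11 kg, 180 mm along the spine, reaching 140 mm from it; green on the face that is up at the start, yellow on the other.
- tab_end (a point): Middle of the outer end of the flap's red tab, mid-thickness, 185 mm from the spine; moves with the flap. The tab is 70 mm wide (along the spine, centred), 6 mm thick, and runs from 140 to 185 mm from the spine, so it overhangs the caddy's side wall by 45 mm with free air beneath it down to the bench.
- trowel: Loose aluminium trowel with wooden handle, lying flat, 320 mm long, 70 mm wide, up to 28 mm high; origin on the bench, near the neck between handle and blade. Leave alone.
- cultivator: Loose steel three-prong hand cultivator with black handle, lying, 295 mm long, 80 mm wide, up to 40 mm high; origin on the bench, about its middle. Leave alone.
- saucer: Loose brown ceramic saucer, 110 mm across, 22 mm high; origin at the centre of its underside. Leave alone.
- sprayer: Loose blue plastic pump sprayer, closed and empty, 120 mm across, 228 mm high with black lever and nozzle; origin at the centre of its underside. Leave alone.

How it is judged:
By the outcome, as a careful person would: the job done as asked, in the order asked, and still so for the second after the job is handed in, with the robot touching nothing.
It also fails if it takes over 59 s, if anything falls off the work surface, if the arm or the gripper's body presses on something with over 40 N, if the wrist force passes 120 N, or if a joint passes its speed limit or range.

## Working session

There is one attempt and no reset: what is moved stays moved. The work goes in short steps, Python scripts to look and compute and a shell command to move; the robot and the scene stay as the last step left them, time stands still between calls to the robot, and variables do not carry over. Pictures are saved under pics/ and viewed, at most 10 in all, crops included, and the job is handed in when it is done.

```bash
mkdir -p pics; ls; python3 - <<'E'
from station import bot
import cv2
for n in("top","side"):
    r=bot.read_camera(n); cv2.imwrite(f"pics/{n}0.png",r["color"][:,:,::-1]); print(n,r["mtx"].tolist(),r["world_from_camera"].round(4).tolist(),[k for k in r])
o=bot.get_obs(); print(o)
E
```

```text
pics
top [[482.171208090844, 0.0, 315.30975033583655], [0.0, 482.171208090844, 193.67494480641176], [0.0, 0.0, 1.0]] [[-0.0281, 0.9976, -0.0627, 0.4803], [-0.9994, -0.0291, -0.0159, -0.0311], [-0.0177, 0.0622, 0.9979, 1.8134], [0.0, 0.0, 0.0, 1.0]] ['color', 'mtx', 'world_from_camera']
side [[469.14265102904295, 0.0, 313.2278835567105], [0.0, 469.14265102904295, 197.80923475143098], [0.0, 0.0, 1.0]] [[0.9316, 0.2464, -0.267, 0.2079], [-0.3628, 0.5907, -0.7207, -1.0965], [-0.0199, 0.7683, 0.6398, 1.0384], [0.0, 0.0, 0.0, 1.0]] ['color', 'mtx', 'world_from_camera']
{'t': 0.1, 'q': array([-1.36209319,  0.47770848,  0.02238905,  1.55632439, -0.01146009,
        1.10931148, -0.08312088]), 'joint_vel': array([-0.00151889, -0.00044578, -0.00037551, -0.00247547,  0.00110038,
       -0.00041918,  0.00048718]), 'joint_torque': array([ 5.28652046e-03, -5.97764111e+01,  1.61421541e+00, -2.81960016e+01,
        1.28289734e-02,  4.83183234e-03, -2.12327274e-05]), 'eef_pos': array([0.21017341, 0.64092084, 0.24444175]), 'tool_rot': array([-4.12727024e-05,  1.57751778e-01,  9.87478464e-01, -8.10650212e-04]), 'contact_force': array([-1.33841503, -0.02433229, -0.51666377]), 'torque': array([ 0.00843067, -0.0240665 ,  0.03935055]), 'grasp_force': 0.0, 'gripper_width': 0.9968066638406964}
```

View pics/top0.png

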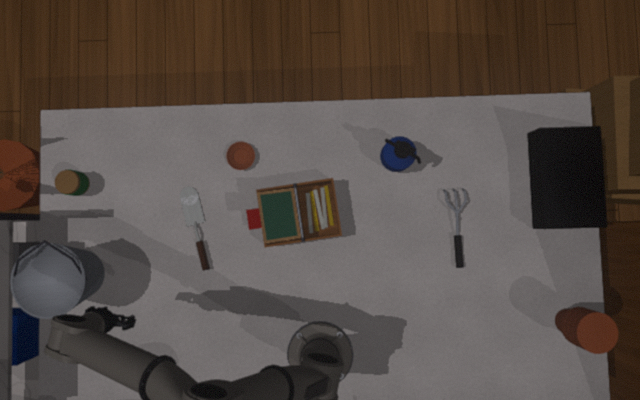

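View pics/side0.png

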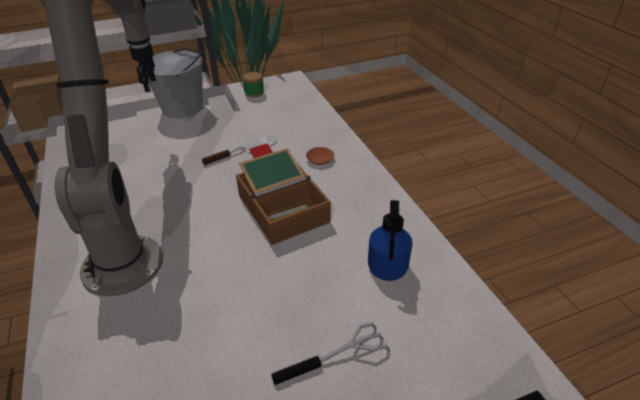

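Top: caddy around (300,212), with the flap on the left (+y) and the red tab at (254,218). The trowel is to the left of it at (197,230), the saucer at (240,155) and the sprayer at (398,153). Side: the flap looks ajar, with the tab at (261,151). I'll zoom in for corners.

```bash
python3 - <<'E'
import cv2,numpy as np
a=cv2.imread("pics/top0.png")[170:255,180:350]; b=cv2.imread("pics/side0.png")[130:250,190:345]
A=cv2.resize(a,None,fx=4.7,fy=4.7,interpolation=2); cv2.imwrite("pics/tc.png",A)
cv2.imwrite("pics/sc.png",cv2.resize(b,None,fx=5,fy=5,interpolation=2)); print(A.shape)
for n in("top0","side0"):
    h=cv2.cvtColor(cv2.imread(f"pics/{n}.png"),cv2.COLOR_BGR2HSV)
    for c,lo,hi in(("red",(0,190,90),(4,255,255)),("red2",(174,150,90),(180,255,255)),("green",(60,80,30),(90,255,200))):
        m=cv2.inRange(h,lo,hi); N,l,s,ce=cv2.connectedComponentsWithStats(m)
        for i in range(1,N):
            if s[i,4]>25:
                p=np.argwhere(l==i)[:,::-1].astype(np.float32); print(n,c,s[i].tolist(),cv2.boxPoints(cv2.minAreaRect(p)).round(1).tolist())
E
```

```text
(400, 799, 3)
top0 green [72, 173, 16, 22, 124] [[72.0, 194.0], [78.0999984741211, 172.60000610351562], [89.9000015258789, 176.0], [83.80000305175781, 197.39999389648438]]
top0 green [261, 193, 35, 46, 1059] [[260.8999938964844, 195.60000610351562], [289.5, 191.39999389648438], [295.79998779296875, 234.1999969482422], [267.20001220703125, 238.39999389648438]]
side0 red [251, 145, 20, 12, 132] [[250.8000030517578, 149.1999969482422], [268.1000061035156, 144.3000030517578], [270.20001220703125, 151.6999969482422], [252.89999389648438, 156.60000610351562]]
side0 green [209, 0, 27, 67, 1088] [[206.60000610351562, 0.8999999761581421], [230.39999389648438, -3.0999999046325684], [242.0, 64.80000305175781], [218.1999969482422, 68.9000015258789]]
side0 green [236, 0, 46, 71, 1713] [[236.0, 0.0], [281.0, 0.0], [281.0, 70.0], [236.0, 70.0]]
side0 green [244, 81, 19, 14, 198] [[243.60000610351562, 82.0], [261.8999938964844, 80.9000015258789], [262.6000061035156, 93.5999984741211], [244.39999389648438, 94.5999984741211]]
side0 green [245, 152, 54, 36, 1125] [[244.5, 164.5], [289.79998779296875, 149.0], [298.20001220703125, 173.60000610351562], [252.89999389648438, 189.10000610351562]]
```

View pics/tc.png

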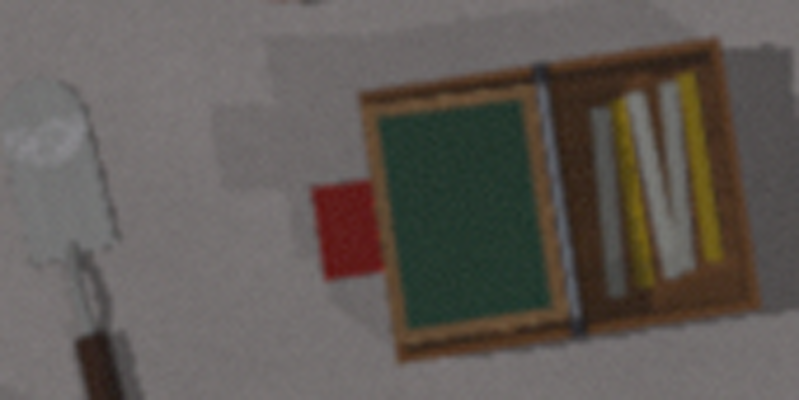

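View pics/sc.png

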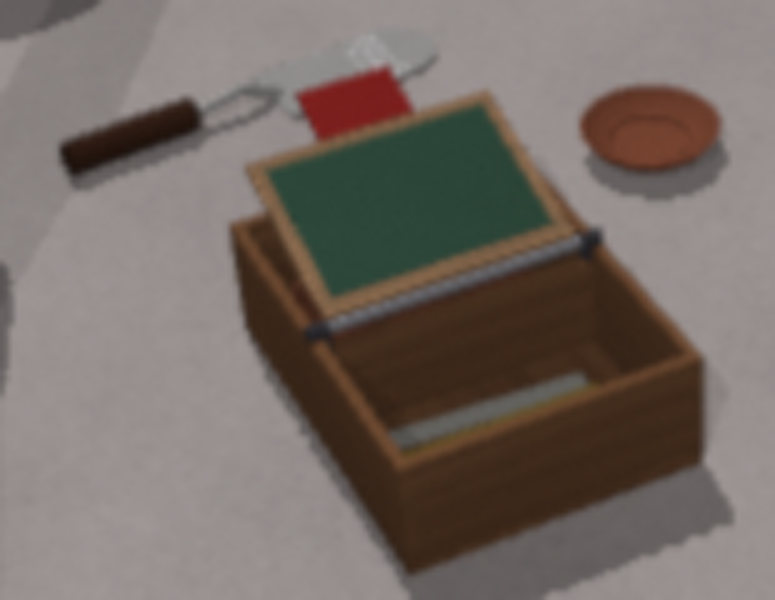

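Measured corners, from the crops. Top: rim (360,93), (718,42), (757,308), (400,361) and tab end (313,187), (327,279). Side: rim, base and tab corners are also clear, and the flap is ajar. Next I'll fit the pose.

```bash
cat > geo.py <<'E'
import numpy as np
from station import bot
def proj(r,P):
    W=r["world_from_camera"]; c=(np.asarray(P)-W[:3,3])@W[:3,:3]
    K=r["mtx"]; return np.c_[K[0,2]+K[0,0]*c[:,0]/-c[:,2],K[1,2]+K[1,1]*c[:,1]/c[:,2]]
def place(p,L): # caddy->world
    x,y,a=p[:3]; R=np.array([[np.cos(a),-np.sin(a),0],[np.sin(a),np.cos(a),0],[0,0,1]]); return np.asarray(L)@R.T+[x,y,0]
def fl(th,x,r,n=0): return [x,r*np.cos(th)-n*np.sin(th),.093+r*np.sin(th)+n*np.cos(th)]
E
python3 - <<'E'
from geo import *
from scipy.optimize import least_squares
T=bot.read_camera("top");S=bot.read_camera("side")
X,Y,H=.105,.14,.09
t=np.array([(360,93),(718,42),(757,308),(400,361),(313,187),(327,279)])/4.7+[180,170]-.4
s=np.array([(233,228),(402,465),(702,355),(410,572),(702,462),(298,95),(390,68),(247,168),(488,92)])/5+[190,130]-.4
def f(p):
    th=p[3]
    a=proj(T,place(p,[[X,Y,H],[X,-Y,H],[-X,-Y,H],[-X,Y,H],fl(th,.035,.185),fl(th,-.035,.185)]))-t
    b=proj(S,place(p,[[-X,Y,H],[-X,-Y,H],[X,-Y,H],[-X,-Y,0],[X,-Y,0],fl(th,-.035,.185,.003),fl(th,.035,.185,.003),fl(th,-.09,.14,.003),fl(th,.09,.14,.003)]))-s
    return np.r_[a.ravel(),b.ravel()]
q=least_squares(f,[.5,.05,.1,.3],loss="soft_l1"); print(q.x,f(q.x).reshape(-1,2).round(1).tolist())
np.save("fit.npy",q.x); p=q.x
print("tab",place(p,[fl(p[3],0,.185),fl(0,0,.185),[0,0,.093],fl(3.14,0,.165)]).round(3), np.hypot(*place(p,[[0,.24,0],[0,-.185,0]])[:,:2].T))
# loose things, at approx heights
def back(r,u,z):
    W=r["world_from_camera"];K=r["mtx"]; d=W[:3,:3]@[(u[0]-K[0,2])/K[0,0],-(u[1]-K[1,2])/K[1,1],-1]; return (W[:3,3]+d*(z-W[2,3])/d[2]).round(3)
for u,z in(((195,190),.01),((207,268),.02),((182,222),.01),((205,222),.02),((240,155),.02),((398,152),.15)): print(u,back(T,u,z))
E
```

```text
[0.52601374 0.05937616 0.12313106 0.30874482] [[-0.8, -0.8], [0.1, -1.7], [0.8, -0.3], [-0.9, 0.3], [-0.7, -0.5], [-0.8, 0.0], [-0.9, -0.2], [-0.6, 1.7], [0.7, 1.0], [0.1, 1.6], [0.6, 0.8], [-0.6, 0.1], [-0.2, -0.2], [-0.5, -0.1], [0.2, -0.1]]
tab [[ 0.504  0.234  0.149]
 [ 0.503  0.243  0.093]
 [ 0.526  0.059  0.093]
 [ 0.546 -0.104  0.093]] [0.57886986 0.56262067]
(195, 190) [0.621 0.45  0.01 ]
(207, 268) [0.329 0.407 0.02 ]
(182, 222) [0.502 0.501 0.01 ]
(205, 222) [0.499 0.412 0.02 ]
(240, 155) [0.747 0.276 0.02 ]
(398, 152) [ 0.721 -0.295  0.15 ]
```

Fit is good (residuals ≤1.7 px): caddy at (0.526, 0.059), yaw 0.123, flap 0.31 rad. I'll align tool y with caddy y and close the fingers, then approach beyond the tab end.

```bash
cat > st.py <<'E'
from geo import *
p=np.load("fit.npy");o=bot.get_obs();a=p[2];d=o["eef_pos"]-[p[0],p[1],0]
w,x,y,z=o["tool_rot"]; yaw=np.degrees(np.arctan2(1-2*(x*x+z*z),2*(x*y-w*z))-a)-90
c=np.array([[np.cos(a),np.sin(a),0],[-np.sin(a),np.cos(a),0],[0,0,1]])
print("t",round(o["t"],2),"caddy xyz",(c@d).round(4),"tip z",round(d[2]-.014,4),"yawerr",round(yaw,2),"F caddy",(c@o["contact_force"]).round(2),"w",round(o["gripper_width"],3))
E
python3 -m inch '[[0,0,0,-8.4],[0,0,0,-8.4],[0,0,0,-8.3]]' 0 20; python3 st.py
python3 -m inch '[[-0.024,-0.037,0,0],[-0.024,-0.037,0,0],[-0.024,-0.037,0,0],[-0.024,-0.037,0,0],[-0.024,-0.037,0,0],[-0.024,-0.037,0,0],[-0.024,-0.037,0,0],[-0.024,-0.037,0,0],[-0.024,-0.037,0,0],[-0.024,-0.037,0,0],[0,0,0,0]]'; python3 st.py
```

```text
t: 0.5
eef_pos: [0.2102, 0.6413, 0.245]
tool_rot: [-0.0, -0.064, 0.998, -0.0]
contact_force: [-0.6, 0.1, -0.3]
gripper_width: 0.516
grasp_force: 0.0
t 0.5 caddy xyz [-0.2419  0.6163  0.245 ] tip z 0.231 yawerr 0.24 F caddy [-0.61  0.16 -0.28] w 0.516
t: 1.6
eef_pos: [0.4979, 0.2961, 0.2454]
tool_rot: [0.001, -0.055, 0.998, -0.002]
contact_force: [1.1, 0.5, 0.3]
gripper_width: -0.002
grasp_force: 0.0
t 1.6 caddy xyz [0.0012 0.2383 0.2454] tip z 0.2314 yawerr -0.73 F caddy [1.11 0.34 0.34] w -0.002
```

```bash
python3 -m inch '[[0,0,0.03,0],[0,0,0.03,0],[0,0,0.03,0],[0,0,0.033,0],[0,-0.015,0,0],[0,-0.015,0,0],[0,-0.004,0,0],[0,0,0,0]]' | tail -0; python3 st.py
python3 -m inch '[[0,-0.003,0,0],[0,-0.003,0,0],[0,0,0,0]]' >/dev/null; python3 st.py
python3 - <<'E'
from station import bot
import cv2
r=bot.read_camera("side")["color"][100:220,190:345]; r2=bot.read_camera("wrist")["color"]
cv2.imwrite("pics/a.png",cv2.resize(r,None,fx=4,fy=4)[:,:,::-1])
E
```

```text
t 2.4 caddy xyz [-0.0013  0.2107  0.1242] tip z 0.1102 yawerr -0.27 F caddy [0.96 1.03 0.15] w 0.004
t 2.7 caddy xyz [-0.0025  0.2058  0.1227] tip z 0.1087 yawerr -0.11 F caddy [ 0.09  0.17 -0.15] w 0.0Exception ignored on flushing sys.stdout:
BrokenPipeError: [Errno 32] Broken pipe
```

View pics/a.png

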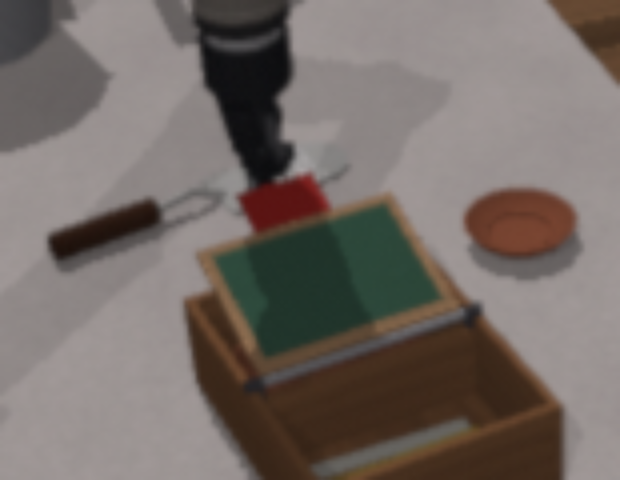

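The side view shows the finger just beyond the red tab end (285,200) and not touching yet. I'll advance to contact.

```bash
python3 -m inch '[[0,0,0,0],[0,0,0,0]]' >/dev/null; python3 st.py; python3 -m inch '[[0,-0.004,0,0],[0,0,0,0]]'>/dev/null; python3 st.py;  python3 -m inch '[[0,-0.003,0,0],[0,0,0,0]]'>/dev/null; python3 st.py; python3 -m inch '[[0,-0.003,0,0],[0,0,0,0]]'>/dev/null; python3 st.py
```

```text
t 3.0 caddy xyz [-0.0027  0.2062  0.1222] tip z 0.1082 yawerr -0.09 F caddy [0.63 0.38 0.58] w 0.003
t 3.2 caddy xyz [-0.0026  0.2012  0.1222] tip z 0.1082 yawerr -0.14 F caddy [ 0.27 -0.68 -0.27] w 0.0
t 3.4 caddy xyz [-0.0025  0.1992  0.1225] tip z 0.1085 yawerr -0.11 F caddy [-0.78  1.8   0.34] w 0.001
t 3.6 caddy xyz [-0.0025  0.1959  0.1225] tip z 0.1085 yawerr -0.12 F caddy [0.19 2.18 1.25] w -0.002
```

```bash
python3 -m inch '[[0,-0.003,-0.003,0],[0,-0.003,-0.006,0],[0,-0.003,-0.006,0],[0,0,0,0]]'>/dev/null; python3 st.py;  python3 -m inch '[[0,-0.004,-0.006,0],[0,-0.004,-0.006,0],[0,-0.003,-0.006,0],[0,0,0,0]]'>/dev/null; python3 st.py
python3 - <<'E'
from station import bot
import cv2
r=bot.read_camera("side")["color"][100:220,190:345]
cv2.imwrite("pics/b.png",cv2.resize(r,None,fx=3,fy=3)[:,:,::-1])
E
```

```text
t 4.0 caddy xyz [-0.0028  0.1879  0.1386] tip z 0.1246 yawerr -0.09 F caddy [-2.46  4.65  2.2 ] w -0.003
t 4.4 caddy xyz [-0.0028  0.1795  0.1574] tip z 0.1434 yawerr 0.02 F caddy [-3.48 10.98  5.49] w 0.001
```

View pics/b.png

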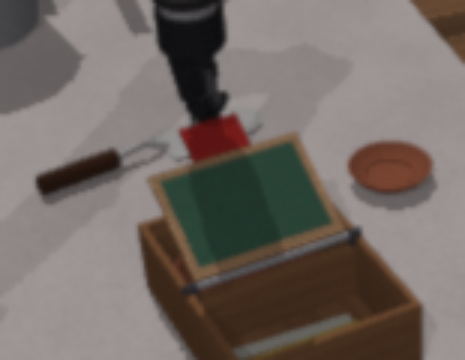

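```bash
cat > th.py <<'E'
from geo import *
import cv2
from scipy.optimize import minimize_scalar
p=np.load("fit.npy")
def red(n,hs=(4,172)):
    r=bot.read_camera(n);h=cv2.cvtColor(r["color"],cv2.COLOR_RGB2HSV)
    m=((h[...,0]<=hs[0])|(h[...,0]>=hs[1]))&(h[...,1]>170)&(h[...,2]>60)
    N,l,s,c=cv2.connectedComponentsWithStats(m.astype(np.uint8)); 
    ok=[i for i in range(1,N) if s[i,4]>15]
    return r,[(c[i],s[i,4]) for i in ok]
for n in("side","top"):
    r,cs=red(n); g=np.linspace(0,3.14,315)
    best=[]
    for c,A in cs:
        e=[np.hypot(*(proj(r,place(p,[fl(t,0,.1625,.003 if t<1.5 else -.003)]))[0]-c)) for t in g]; best.append((round(min(e),1),round(g[int(np.argmin(e))],2),int(A),c.round().tolist()))
    print(n,sorted(best)[:2])
E
python3 th.py
```

```text
side [(np.float64(0.4), np.float64(0.49), 198, [261.0, 146.0])]
top [(np.float64(6.3), np.float64(0.52), 50, [255.0, 211.0]), (np.float64(7.1), np.float64(0.0), 47, [257.0, 225.0])]
```

```bash
python3 -m inch '[[0,-0.003,-0.008,0],[0,-0.004,-0.009,0],[0,-0.005,-0.009,0],[0,-0.006,-0.009,0],[0,0,0,0]]'>/dev/null; python3 st.py; python3 th.py
```

```text
t 5.05 caddy xyz [-0.002   0.1568  0.1918] tip z 0.1778 yawerr -0.21 F caddy [-0.16  1.32  1.44] w -0.002
side [(np.float64(0.5), np.float64(0.71), 225, [263.0, 141.0])]
top [(np.float64(6.7), np.float64(0.73), 43, [260.0, 210.0]), (np.float64(7.5), np.float64(0.7), 45, [262.0, 224.0])]
```

```bash
python3 -m inch '[[0,-0.006,-0.008,0],[0,-0.007,-0.008,0],[0,-0.008,-0.008,0],[0,-0.009,-0.008,0],[0,-0.01,-0.007,0],[0,0,0,0]]'>/dev/null; python3 st.py; python3 th.py;  python3 -m inch '[[0,-0.01,-0.006,0],[0,-0.01,-0.006,0],[0,-0.011,-0.005,0],[0,-0.011,-0.004,0],[0,0,0,0]]'>/dev/null; python3 st.py; python3 th.py
```

```text
t 5.75 caddy xyz [-0.002   0.1158  0.2307] tip z 0.2167 yawerr -0.27 F caddy [ 0.44  0.05 -0.13] w -0.0
side [(np.float64(0.5), np.float64(0.97), 247, [266.0, 138.0])]
top [(np.float64(7.4), np.float64(1.01), 23, [269.0, 207.0]), (np.float64(7.8), np.float64(1.01), 24, [272.0, 222.0])]
t 6.35 caddy xyz [-0.0024  0.0735  0.2511] tip z 0.2371 yawerr -0.3 F caddy [ 0.4   0.16 -0.17] w 0.002
side [(np.float64(0.1), np.float64(1.22), 254, [271.0, 139.0])]
top []
```

```bash
python3 -m inch '[[0,-0.01,-0.005,0],[0,-0.01,-0.005,0],[0,-0.009,-0.004,0],[0,-0.009,-0.001,0],[0,-0.009,-0.001,0],[0,-0.009,0,0],[0,0,0,0]]'>/dev/null; python3 st.py; python3 th.py;  python3 -m inch '[[0,-0.009,0,0],[0,-0.009,0.001,0],[0,-0.009,0.001,0],[0,-0.009,0.002,0],[0,0,0,0]]'>/dev/null; python3 st.py; python3 th.py
```

```text
t 7.15 caddy xyz [-0.003   0.018   0.2663] tip z 0.2523 yawerr -0.25 F caddy [-0.22 -0.54  0.23] w -0.0
side [(np.float64(0.1), np.float64(1.57), 234, [277.0, 145.0])]
top []
t 7.75 caddy xyz [-0.0033 -0.0181  0.262 ] tip z 0.248 yawerr -0.26 F caddy [-0.55  0.35 -0.75] w -0.003
side [(np.float64(0.3), np.float64(1.79), 201, [282.0, 151.0])]
top []
```

Tracking matches the model. Continuing over the top.

```bash
python3 -m inch '[[0,-0.01,0.002,0],[0,-0.01,0.003,0],[0,-0.01,0.003,0],[0,-0.01,0.005,0],[0,-0.009,0.005,0],[0,-0.009,0.006,0],[0,0,0,0]]'>/dev/null; python3 st.py; python3 th.py;  python3 -m inch '[[0,-0.008,0.007,0],[0,-0.008,0.007,0],[0,-0.008,0.007,0],[0,-0.007,0.008,0],[0,-0.007,0.008,0],[0,-0.006,0.009,0],[0,0,0,0]]'>/dev/null; python3 st.py; python3 th.py
```

```text
t 8.55 caddy xyz [-0.0039 -0.0759  0.2372] tip z 0.2232 yawerr -0.24 F caddy [ 0.49  0.15 -0.63] w 0.003
side [(np.float64(1.1), np.float64(2.17), 117, [290.0, 168.0])]
top []
t 9.35 caddy xyz [-0.0044 -0.1191  0.1907] tip z 0.1767 yawerr -0.2 F caddy [-0.35  0.33 -0.36] w 0.001
side [(np.float64(0.7), np.float64(2.59), 92, [300.0, 189.0])]
top []
```

```bash
python3 -m inch '[[0,-0.005,0.009,0],[0,-0.005,0.009,0],[0,-0.004,0.009,0],[0,-0.003,0.009,0],[0,-0.003,0.009,0],[0,-0.002,0.008,0],[0,0,0,0]]'>/dev/null; python3 st.py; python3 th.py;  python3 -m inch '[[0,-0.001,0.006,0],[0,-0.001,0.006,0],[0,0,0.005,0],[0,0,0.004,0],[0,0,0.003,0],[0,0,0,0],[0,0,0,0]]'>/dev/null; python3 st.py; python3 th.py
```

```text
t 10.15 caddy xyz [-0.0042 -0.1402  0.1379] tip z 0.1239 yawerr -0.13 F caddy [-0.52 -1.05  0.43] w 0.002
side [(np.float64(0.3), np.float64(2.97), 198, [304.0, 208.0])]
top []
t 10.95 caddy xyz [-0.0033 -0.142   0.1152] tip z 0.1012 yawerr -0.11 F caddy [0.03 0.27 0.15] w 0.001
side [(np.float64(0.2), np.float64(3.13), 235, [304.0, 215.0])]
top []
```

```bash
for i in 1 2 3; do :; done; python3 -m inch '[[0,0,0.002,0],[0,0,0.002,0],[0,0,0,0],[0,0,0,0]]'>/dev/null; python3 st.py; python3 -m inch '[[0,0,0.002,0],[0,0,0,0],[0,0,0,0]]'>/dev/null; python3 st.py; python3 th.py
```

```text
t 11.45 caddy xyz [-0.0034 -0.142   0.1112] tip z 0.0972 yawerr -0.11 F caddy [ 0.23 -0.28 -0.01] w 0.002
t 11.75 caddy xyz [-0.0031 -0.1421  0.11  ] tip z 0.096 yawerr -0.12 F caddy [-2.39  0.    7.32] w 0.001
side [(np.float64(0.7), np.float64(3.14), 243, [304.0, 216.0])]
top []
```

7 N at tip z = 0.096, well above the hinge's 1–2 N, so the flap is on its stop. Retreating and checking.

```bash
python3 -m inch '[[0,0,-0.006,0],[0,0,-0.02,0],[0,0,-0.04,0],[0,0,-0.04,0],[0,0,-0.04,0],[0.03,0,-0.01,0],[0.03,0,0,0],[0.03,0,0,0],[0,0,0,0],[0,0,0,0]]'>/dev/null; python3 st.py; python3 th.py; python3 - <<'E'
from station import bot
import cv2
r=bot.read_camera("side")["color"][60:300,150:450]
cv2.imwrite("pics/c.png",cv2.resize(r,None,fx=2.5,fy=2.5)[:,:,::-1])
E
```

```text
t 12.85 caddy xyz [-0.0933 -0.1419  0.2658] tip z 0.2518 yawerr -0.12 F caddy [0.58 0.68 0.93] w 0.004
side [(np.float64(0.5), np.float64(3.14), 255, [304.0, 216.0])]
top [(np.float64(0.6), np.float64(3.14), 199, [343.0, 205.0])]
```

View pics/c.png

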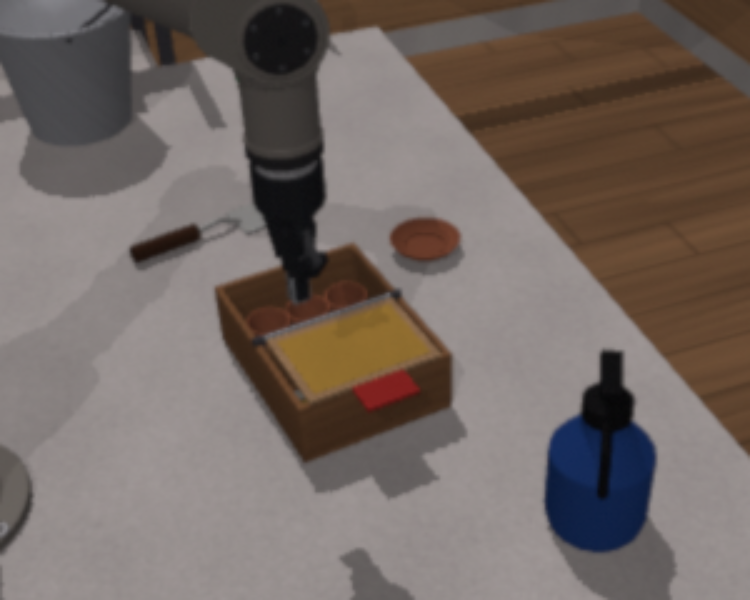

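The flap lies flat with its yellow face up and the tab at (388,390). The pots are uncovered, the loose items haven't moved, and the robot hovers about 150 mm above. Handing in.

```bash
python3 -c "
from station import bot
print(bot.hand_in())"
```

```text
the job is handed in; nothing more can be done
None
```

I turned the flap over its spine and pressed it flat on the -y bay (3.14 rad in both cameras), which uncovers the pots; the loose items were not touched, the robot is clear of everything, and the job was handed in at about 13 s.

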